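Set the studio air valve two turns off its seat

TASK

The air valve on the painter's bench has been left at an unknown setting. Wind its red wheel clockwise by the black revolving handle until the valve is fully shut against its stop, then open it again by exactly two full turns, and finish with the gripper still holding that handle, keeping the wheel still there. Leave the paint tin, the ink jar and the brush around it where they are.

Things in the scene. Friction and masses are not known exactly. Their poses are not given: they have to be found in the camera images.
- air_station: Air pipework fixed to the bench: grey plate 110 x 400 x 8 mm (x, y), a horizontal steel pipe along its y axis at height 70 mm, a brass globe valve in the middle with upright stem, a gauge (dial towards -x, top below 160 mm) at y = -100 mm. Origin: centre of the plate's underside on the bench, below the stem. It is at another place and yaw each run.
- valve_wheel (a joint): Angle of the red wheel about the upright stem, rad: 0 is fully shut (hard stop); grows without wrapping as the wheel turns counter-clockwise from above, which opens the valve; a turn is 6.283, fully open 25.13. Starts about a quarter to one and a half turns open. The stem rubs with about 0.2 Nm (4 N at the handle) and stays where left.
- wheel_hub (a point): Centre of the red three-spoked wheel (111 mm outside diameter, rim 13 mm thick), on the stem axis. 160 mm above the bench when shut; wheel, stem and handle rise 3 mm per turn of opening. The wheel nut and the handle's boss stand up to 15 mm above this point.
- handle_mid (a point): Point on the axis of the black upright revolving handle, 46 mm above the wheel's centre plane and 48 mm from the stem axis. The handle is a round sleeve, 22 mm diameter, from 12 to 67 mm above the wheel's centre plane; it spins freely on its pin, so it can be gripped from above at any yaw and led round the stem without turning the gripper.
- handle: The black handle itself: origin on its axis at its foot, 34 mm below handle_mid; its z axis is upright; its yaw is free (the sleeve spins) and means nothing.
- paint_tin: Shut paint tin standing on the bench, blue label, 92 mm diameter, 100 mm tall, origin at the centre of its underside. Leave it.
- ink_jar: Shut dark blue jar with a black cap standing on the bench, 60 mm diameter, 75 mm tall, origin at the centre of its underside. Leave it.
- flat_brush: Flat paint brush lying on the bench, 220 mm long along its x axis (bristles at +x), 52 mm wide, 15 mm thick; origin near its middle, on the bench. Leave it.

How it is judged:
By the outcome, as a careful person would: the job done as asked, in the order asked, and still so for the second after the job is handed in, while the arm keeps its last pose, push and grip.
It also fails if it takes over 64 s, if anything falls off the work surface, if the arm or the gripper's body presses on something with over 40 N, if the wrist force passes 120 N, or if a joint passes its speed limit or range.

ROBOT

A 6-joint arm with a two-finger parallel gripper is mounted at the origin on the work surface. World frame = base frame: x ahead of the robot, y to its left, z up, the work surface at z = 0. Lengths are in m, angles in rad, forces in N, time in s.
With the tool pointing down it reaches from about 0.3 to 0.85 m from the base axis. Payload 5.4 kg.
Tool frame: the origin (TCP) lies midway between the tips of the shut fingers; the grasp point (between the pads) lies 19 mm behind it (bot.pinch_z is the distance from the TCP to the grasp point, in m); x points along the fingers, y is the direction in which the jaws open and shut, and the axes are right-handed (so a half turn about x gives the same grasp; the last joint's range is limited). The gripper opens to 85 mm and grips with 20 to 120 N. Pads are 22 mm wide; open, the fingers measure 114 mm over their backs; the gripper's body (76 mm by 85 mm) begins 54 mm behind the grasp point. The pads swing forward as they close: fully open they stand 13 mm farther back than shut.
Start: joints at [1.005, 0.158, 1.597, -0, 1.386, -0.21], TCP at [0.2, 0.539, 0.231] pointing down, gripper open.
Joint ranges: [-2.91, 2.91], [-0.94, 2.29], [0.18, 2.7], [-1.29, 4.43], [0.17, 2.64], [-3, 3]. Speed limits (rad/s): [2.57, 2.57, 3.14, 3.14, 3.14, 3.14].

INTERFACE

Orientations are given as a unit quaternion [w, x, y, z].
In Python, from cell import status, viewer, job_done, bot gives the robot as it stands.
- The arm moves only by the shell command python3 -m creep 'ROWS' [FORCE]. ROWS is text: rows parted by semicolons, each of 5 numbers parted by spaces: the closure in counts, from 0 (fully open) to 255 (shut), then the shift along the tool's x, y, z in m, then the turn about the tool's x in rad. In form: gripper x y z turn; .... A call has exactly 5 rows; each row shifts and turns the commanded pose from where the row before left it, along the tool's axes as they then stand; what a row does not reach is not made up. A row lasts 1/10 s, in which the tool goes at most 50 mm and 8.59 degrees, less where a joint would pass 70% of its speed; a pose out of reach is approached as far as the arm can. A call is refused whole if a number of a shift passes 0.05 or a number of a turn 0.15, either way. A call with a gripper value outside its range is refused whole. The fingers move at their own pace and stop on an object; FORCE is the grip in N (left out, the last holds). Time passes only in rows, so rows that do not move let the fingers close, or fill a call up. It gives the time, the measured TCP pose, the force and the opening at its end, in the units of the state.
- status.get_state(): the state, without advancing time (a new reading comes with each control period).
- viewer.capture(name): name is "side" or "top" or "wrist"; returns a dict with "color" (420x560x3 uint8, red, green, blue), "fx", "fy", "cx", "cy" (pixels), "D" ([k1, k2, p1, p2, k3] as OpenCV has them; the pictures are not rectified), "extrinsics" (4x4, takes a point from world to camera coordinates). Camera axes: x right, y down, z forward; pixel columns grow to the right and rows downward; lengths in m; the calibration is good to about 2 mm. A picture is of the moment at which its call begins. There is no depth.
- job_done(): hands the job in, once; it reports no verdict.
The state is a dict: "clock": time; "joint_pos": joint angles; "dq": joint speeds; "joint_torque": joint torques, N m; "eef_pos": TCP position; "tool_rot": TCP orientation; "contact_force": force on the tool from outside, world axes, zero at the start; "moment": the same for the moment, N m; "finger_gap": finger opening in m.
Only numpy, scipy, OpenCV 4.12 (cv2) and the standard library are available. Lean on these libraries where they do the work, as an engineer would, in place of code of your own. Each camera call takes 0.05 s, during which the arm holds its last target.

## Working session

There is one attempt and no reset: what is moved stays moved. The work goes in short steps, Python scripts to look and compute and a shell command to move; the robot and the scene stay as the last step left them, time stands still between calls to the robot, and variables do not carry over. Pictures are saved under pics/ and viewed, and the job is handed in when it is done.

```bash
ls; mkdir -p pics
python3 - <<'E'
from cell import status, viewer, bot
import cv2,numpy as np
print(status.get_state(), bot.pinch_z)
for n in("side","top","wrist"):
    c=viewer.capture(n); cv2.imwrite(f"pics/{n}0.png",c["color"][:,:,::-1]); print(n,c["fx"],c["fy"],c["cx"],c["cy"],c["D"]);print(np.round(c["extrinsics"],4))
E
```

```text
pics
{'clock': 0.0, 'joint_pos': array([ 1.00490772e+00,  1.59044686e-01,  1.59824688e+00, -1.16838001e-06,
        1.38621533e+00, -2.10087025e-01]), 'dq': array([-0.00092205,  0.00054659, -0.00040542,  0.00052655,  0.00269932,
        0.00055522]), 'joint_torque': array([-3.87804255e-05, -3.96015215e+01, -3.31422400e+01, -3.13468554e-04,
        8.53219331e-03, -1.95216592e-05]), 'eef_pos': array([0.19997534, 0.53845502, 0.23031203]), 'tool_rot': array([ 0.69569078,  0.1245056 ,  0.69620212, -0.12575887]), 'contact_force': array([ 0.08775454,  0.30446034, -0.80068621]), 'moment': array([0.01028368, 0.00172589, 0.01056229]), 'finger_gap': 0.08558070815957068} 0.0187
side 383.9095109932067 383.9095109932067 270.9024033191551 208.6192996793509 [-0.10223727  0.          0.          0.          0.        ]
[[ 0.8889 -0.458   0.0126 -0.5155]
 [-0.2894 -0.5826 -0.7595  0.2932]
 [ 0.3552  0.6714 -0.6504  0.6002]
 [ 0.      0.      0.      1.    ]]
top 485.1033074714635 485.1033074714635 281.78426442767625 202.811642866545 [0.03159199 0.         0.         0.         0.        ]
[[-0.0136 -0.9999  0.0031  0.0028]
 [-0.9852  0.0129 -0.1711  0.6142]
 [ 0.171  -0.0054 -0.9853  0.9703]
 [ 0.      0.      0.      1.    ]]
wrist 354.92957469190725 354.92957469190725 278.0471080089965 206.25757507997815 [-0.09027158  0.          0.          0.          0.        ]
[[ 0.3487  0.9373 -0.002  -0.5732]
 [ 0.9037 -0.3356  0.266  -0.0351]
 [ 0.2486 -0.0945 -0.964   0.3781]
 [ 0.      0.      0.      1.    ]]
```

View pics/side0.png

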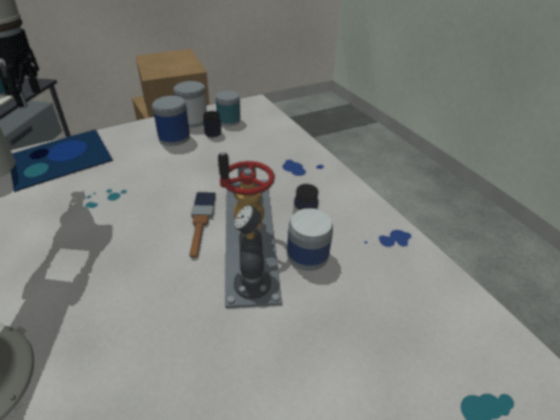

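View pics/top0.png

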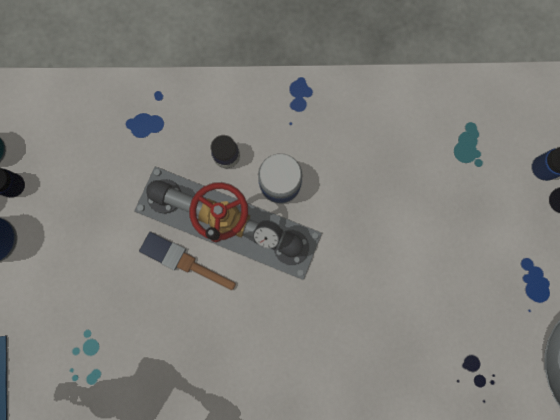

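View pics/wrist0.png

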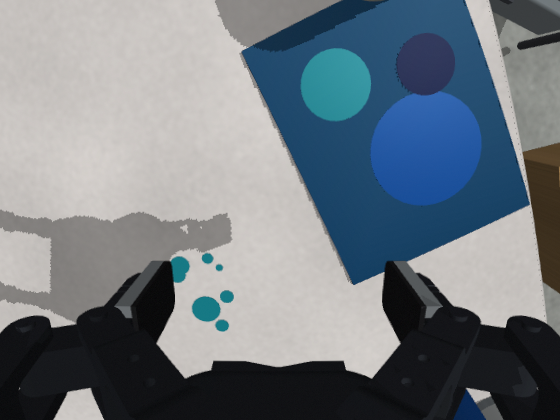

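```bash
cat > h.py <<'E'
from cell import status, viewer, bot
import cv2,numpy as np
def cap(n,f=None):
    c=viewer.capture(n)
    if f: cv2.imwrite(f"pics/{f}.png",c["color"][:,:,::-1])
    c["K"]=np.array([[c["fx"],0,c["cx"]],[0,c["fy"],c["cy"]],[0,0,1.]]);c["D"]=np.array(c["D"],float);return c
def rays(c,p):
    q=cv2.undistortPoints(np.array(p,float).reshape(-1,1,2),c["K"],c["D"]).reshape(-1,2)
    R=c["extrinsics"][:3,:3];t=c["extrinsics"][:3,3]
    return -R.T@t, np.c_[q,np.ones(len(q))]@R
def plane(c,p,z):
    o,d=rays(c,p); return o+d*((z-o[2])/d[:,2])[:,None]
def proj(c,P):
    R=c["extrinsics"][:3,:3];t=c["extrinsics"][:3,3]
    return cv2.projectPoints(np.array(P,float).reshape(-1,1,3),cv2.Rodrigues(R)[0],t,c["K"],c["D"])[0].reshape(-1,2)
def redmask(c):
    h=cv2.cvtColor(c["color"],cv2.COLOR_RGB2HSV)
    m=(((h[...,0]<6)|(h[...,0]>172))&(h[...,1]>140)&(h[...,2]>60)).astype(np.uint8)
    n,l,s,_=cv2.connectedComponentsWithStats(m); k=1+np.argmax(s[1:,4]); return (l==k).astype(np.uint8)
def outer(c):
    m=redmask(c); cs,_=cv2.findContours(m,cv2.RETR_EXTERNAL,cv2.CHAIN_APPROX_NONE); 
    return cv2.convexHull(max(cs,key=len)).reshape(-1,2)
def circ(P):
    A=np.c_[2*P[:,:2],np.ones(len(P))]; s=np.linalg.lstsq(A,(P[:,:2]**2).sum(1),rcond=None)[0]
    return s[:2],np.sqrt(s[2]+s[:2]@s[:2])
E
python3 - <<'E'
from h import *
for n in("top","side"):
    c=cap(n); o=outer(c); print(n,cv2.boundingRect(o),len(o))
    for z in(.158,.163,.168):
        print(z,*circ(plane(c,o,z)))
    g=c["color"]; 
    x,y=(195,205) if n=="top" else (205,140)
    k=g[y:y+60,x:x+60] if n=="top" else g[y:y+60,x:x+80]
    cv2.imwrite(f"pics/{n}_z.png",cv2.resize(k[:,:,::-1],None,fx=9,fy=9,interpolation=cv2.INTER_NEAREST))
E
```

```text
top (190, 183, 58, 56) 30
0.158 [0.58241128 0.11492387] 0.05353850056111702
0.163 [0.58161842 0.11428809] 0.0532420577691558
0.168 [0.58082556 0.11365232] 0.05294561497720008
side (222, 162, 51, 32) 21
0.158 [0.583741   0.11873735] 0.05322094834405619
0.163 [0.58099057 0.11237795] 0.052644340693443224
0.168 [0.57824014 0.10601854] 0.05206773304282678
```

View pics/top_z.png

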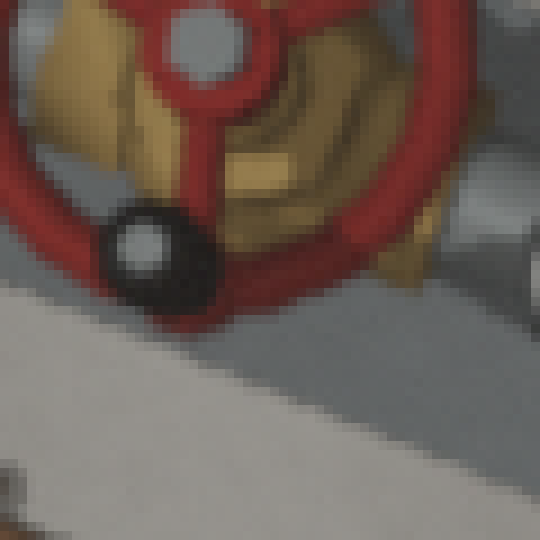

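View pics/side_z.png

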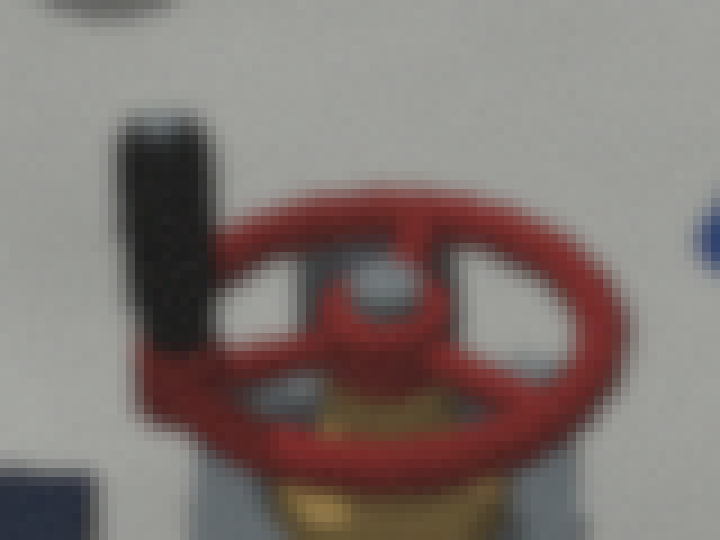

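Run:
```python
from h import *
t=cap("top");s=cap("side")
pt=[[210.4,231.9]];ps=[[222.3,153.1]]
o1,d1=rays(t,pt);o2,d2=rays(s,ps)
A=np.c_[d1[0],-d2[0]];u=np.linalg.lstsq(A,o2-o1,rcond=None)[0];a=o1+d1[0]*u[0];b=o2+d2[0]*u[1];print("pin top",a,b)
for z in(.226,.23,.234):
    p=plane(t,pt,z)[0];r=p[:2]-[.5817,.1143];print(z,p,np.linalg.norm(r),np.degrees(np.arctan2(r[1],r[0])))
# obstacles
for n,p,z in(("tin",[[280,172]],.1),("jar",[[225,150]],.075),("gauge",[[266,236]],.14)):print(n,plane(t,p,z))
from scipy.spatial.transform import Rotation as R
q=status.get_state()["tool_rot"];print(R.from_quat(q[[1,2,3,0]]).as_matrix().round(3))
```

```text
pin top [0.53446531 0.11907342 0.22875747] [0.53485888 0.11895471 0.22878554]
0.226 [0.53478089 0.1194676  0.226     ] 0.04720282812771202 173.7148592299833
0.23 [0.53432311 0.1188958  0.23      ] 0.04759927603575848 174.45935384939105
0.234 [0.53386533 0.118324   0.234     ] 0.04800362712277778 175.1914280893449
tin [[ 0.66963351 -0.00242213  0.1       ]]
jar [[0.72448299 0.11239722 0.075     ]]
gauge [[0.53534454 0.02595755 0.14      ]]
[[-0.     0.348  0.937]
 [-0.     0.937 -0.348]
 [-1.    -0.    -0.   ]]
```

```bash
python3 -m creep '0 -0.02 0 0 -0.119; 0 -0.02 0 0 -0.119; 0 -0.02 0 0 -0.118; 0 0 -0.035 0.028 0; 0 0 -0.035 0.028 0'; python3 -m creep '0 0 -0.035 0.028 0; 0 0 -0.035 0.028 0; 0 0 -0.035 0.028 0; 0 0 -0.035 0.028 0; 0 0 -0.035 0.028 0'
```

```text
clock: 0.85
eef_pos: [0.2566, 0.4689, 0.2922]
tool_rot: [0.708, -0.001, 0.707, 0.002]
contact_force: [1.5, -0.4, -0.1]
finger_gap: 0.0853
clock: 1.35
eef_pos: [0.3972, 0.2925, 0.2915]
tool_rot: [0.707, 0.0, 0.707, 0.0]
contact_force: [-0.2, -0.3, 0.1]
finger_gap: 0.0856
```

```bash
python3 -m creep '0 0 -0.0347 0.0275 0; 0 0 -0.0347 0.0275 0; 0 0 -0.0347 0.0275 0; 0 0 -0.0347 0.0275 0; 0 0 -0.0347 0.0275 0'
python3 - <<'E'
from h import *
cap("wrist","w1")
E
```

```text
clock: 1.85
eef_pos: [0.5348, 0.1189, 0.2914]
tool_rot: [0.707, 0.0, 0.707, 0.0]
contact_force: [0.0, 0.1, 0.1]
finger_gap: 0.0858
```

View pics/w1.png

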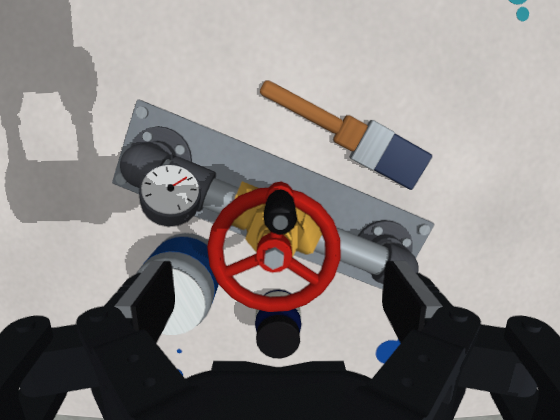

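```bash
python3 -m creep '0 0.025 0 0 0; 0 0.025 0 0 0; 0 0.025 0 0 0; 0 0.0255 0 0 0; 0 0 0 0 0'
python3 - <<'E'
from h import *
c=cap("wrist","w2");cap("side","s2")
print(plane(c,[[281,222]],.229))
E
```

```text
clock: 2.4
eef_pos: [0.531, 0.1206, 0.1867]
tool_rot: [0.704, -0.0, 0.71, 0.0]
contact_force: [-0.7, 0.7, -0.7]
finger_gap: 0.0856
[[0.49705554 0.12046181 0.229     ]]
```

View pics/w2.png

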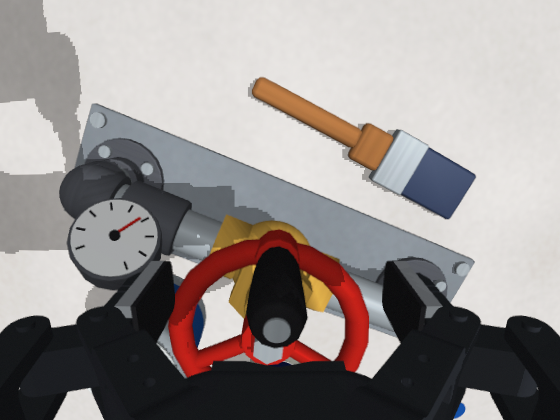

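View pics/s2.png

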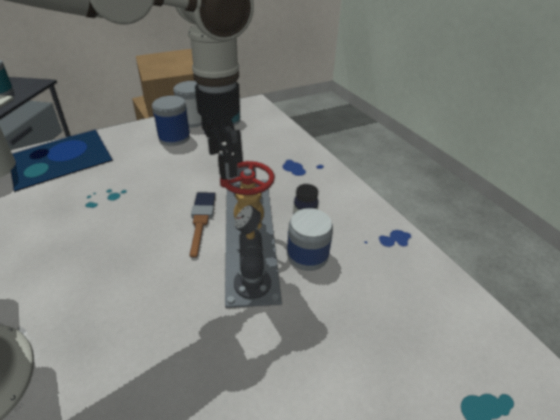

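Run:
```python
from h import *
c=cap("wrist")
for z in(.227,.23):print(plane(c,[[277,329]],z))
s=status.get_state();print(s["eef_pos"],s["contact_force"],s["dq"].round(4),s["tool_rot"])
```

```text
[[0.54070072 0.11924189 0.227     ]]
[[0.53862427 0.11925308 0.23      ]]
[0.53459234 0.12066525 0.19225672] [0.70368623 0.06179804 0.96582291] [ 0.0002 -0.0125 -0.0197 -0.0022 -0.0051 -0.0006] [ 7.07791778e-01 -1.18068172e-04  7.06421101e-01  1.14687957e-04]
```

```bash
python3 -m creep '100 0.001 -0.001 0.001 0; 160 0 0 0.001 0; 255 0 0 0 0; 255 0 0 0 0; 255 0 0 0 0' 60;python3 -m creep '255 0 0 0 0; 255 0 0 0 0; 255 0 0 0 0; 255 0 0 0 0; 255 0 0 0 0' 60
python3 - <<'E'
from h import *
cap("wrist","w3")
for i in range(3):
  cap("top","t3");s=status.get_state();print(s["eef_pos"],s["contact_force"])
E
```

```text
clock: 3.05
eef_pos: [0.5361, 0.1198, 0.1903]
tool_rot: [0.707, 0.0, 0.707, 0.0]
contact_force: [0.0, 0.2, 3.5]
finger_gap: 0.0199
clock: 3.55
eef_pos: [0.536, 0.1197, 0.1902]
tool_rot: [0.707, 0.0, 0.707, 0.0]
contact_force: [-2.4, 2.4, 6.0]
finger_gap: 0.0195
[0.53601247 0.11974022 0.19016651] [-1.48285025  3.19284235  5.9025639 ]
[0.5360084  0.11973491 0.19013611] [-2.60394284  2.74087989  5.62642597]
[0.53602535 0.11974401 0.19017693] [-1.87489105  3.03264234  5.24667968]
```

View pics/w3.png

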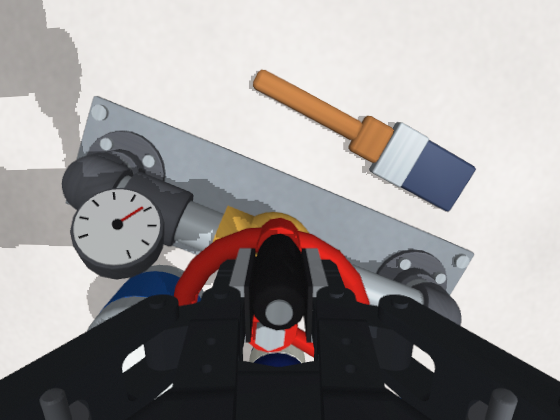

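```bash
cat > nx.py <<'E'
import sys,numpy as np
# usage: cx cy phi_deg step n [fromx fromy]
a=list(map(float,sys.argv[1:]))
cx,cy,ph,st,n=a[:5]; p=np.array(a[5:7]) if len(a)>5 else np.array([cx,cy])+.048*np.array([np.cos(np.radians(ph)),np.sin(np.radians(ph))])
for i in range(int(n)):
    ph+=st;q=np.array([cx,cy])+.048*np.array([np.cos(np.radians(ph)),np.sin(np.radians(ph))])
    d=np.round(q-p,4);p=p+d;print("phi %.1f  y %.4f z %.4f -> %.4f %.4f"%(ph,d[1],d[0],p[0],p[1]))
E
python3 nx.py .5837 .1141 173.3 -12 5 .536 .1197
```

```text
phi 161.3  y 0.0098 z 0.0022 -> 0.5382 0.1295
phi 149.3  y 0.0091 z 0.0042 -> 0.5424 0.1386
phi 137.3  y 0.0081 z 0.0060 -> 0.5484 0.1467
phi 125.3  y 0.0066 z 0.0076 -> 0.5560 0.1533
phi 113.3  y 0.0049 z 0.0087 -> 0.5647 0.1582
```

```bash
python3 -m creep '255 0.0001 0.0098 0.0022 0; 255 0.0001 0.0091 0.0042 0; 255 0.0001 0.0081 0.0060 0; 255 0.0001 0.0066 0.0076 0; 255 0.0001 0.0049 0.0087 0'
python3 - <<'E'
from h import *
for i in range(2):
  cap("top","t4");s=status.get_state();print(s["eef_pos"],s["contact_force"])
E
python3 nx.py .5837 .1141 113.3 -12 5
```

```text
clock: 4.25
eef_pos: [0.5635, 0.1587, 0.1897]
tool_rot: [0.706, -0.0, 0.708, 0.0]
contact_force: [-6.6, 1.7, 8.1]
finger_gap: 0.0196
[0.56491204 0.1592642  0.18978296] [-4.79371799  3.86180497  6.82194902]
[0.56470358 0.15922638 0.18975662] [-2.56775     4.43092083  7.58039242]
phi 101.3  y 0.0030 z 0.0096 -> 0.5743 0.1612
phi 89.3  y 0.0009 z 0.0100 -> 0.5843 0.1621
phi 77.3  y -0.0012 z 0.0099 -> 0.5942 0.1609
phi 65.3  y -0.0032 z 0.0095 -> 0.6037 0.1577
phi 53.3  y -0.0051 z 0.0087 -> 0.6124 0.1526
```

```bash
python3 nx.py .5837 .1150 113.3 -4 15 .5647 .1585
```

```text
phi 109.3  y 0.0018 z 0.0031 -> 0.5678 0.1603
phi 105.3  y 0.0010 z 0.0032 -> 0.5710 0.1613
phi 101.3  y 0.0008 z 0.0033 -> 0.5743 0.1621
phi 97.3  y 0.0005 z 0.0033 -> 0.5776 0.1626
phi 93.3  y 0.0003 z 0.0033 -> 0.5809 0.1629
phi 89.3  y 0.0001 z 0.0034 -> 0.5843 0.1630
phi 85.3  y -0.0002 z 0.0033 -> 0.5876 0.1628
phi 81.3  y -0.0004 z 0.0034 -> 0.5910 0.1624
phi 77.3  y -0.0006 z 0.0033 -> 0.5943 0.1618
phi 73.3  y -0.0008 z 0.0032 -> 0.5975 0.1610
phi 69.3  y -0.0011 z 0.0032 -> 0.6007 0.1599
phi 65.3  y -0.0013 z 0.0031 -> 0.6038 0.1586
phi 61.3  y -0.0015 z 0.0030 -> 0.6068 0.1571
phi 57.3  y -0.0017 z 0.0028 -> 0.6096 0.1554
phi 53.3  y -0.0019 z 0.0028 -> 0.6124 0.1535
```

```bash
python3 -m creep '255 0 0.0018 0.0031 0; 255 0 0.0010 0.0032 0; 255 0 0.0008 0.0033 0; 255 0 0.0005 0.0033 0; 255 0.0001 0.0003 0.0033 0'
```

```text
clock: 4.85
eef_pos: [0.5801, 0.1631, 0.1896]
tool_rot: [0.706, 0.0, 0.708, 0.001]
contact_force: [-4.6, 3.6, 7.3]
finger_gap: 0.0196
```

```bash
python3 -m creep '255 0 0.0001 0.0034 0; 255 0 -0.0002 0.0033 0; 255 0 -0.0004 0.0034 0; 255 0 -0.0006 0.0033 0; 255 0.0003 -0.0008 0.0032 0'
```

```text
clock: 5.35
eef_pos: [0.5971, 0.1615, 0.1894]
tool_rot: [0.707, 0.0, 0.707, 0.001]
contact_force: [-3.3, 3.9, 7.2]
finger_gap: 0.0196
```

```bash
python3 -m creep '255 0 -0.0011 0.0032 0; 255 0 -0.0013 0.0031 0; 255 0 -0.0015 0.0030 0; 255 0 -0.0017 0.0028 0; 255 0.0002 -0.0019 0.0028 0'; python3 nx.py .5837 .1150 53.3 -4 20
```

```text
clock: 5.85
eef_pos: [0.6123, 0.1541, 0.1892]
tool_rot: [0.707, 0.0, 0.707, 0.001]
contact_force: [-3.7, 4.4, 6.3]
finger_gap: 0.0198
phi 49.3  y -0.0021 z 0.0026 -> 0.6150 0.1514
phi 45.3  y -0.0023 z 0.0025 -> 0.6175 0.1491
phi 41.3  y -0.0024 z 0.0023 -> 0.6198 0.1467
phi 37.3  y -0.0026 z 0.0021 -> 0.6219 0.1441
phi 33.3  y -0.0027 z 0.0019 -> 0.6238 0.1414
phi 29.3  y -0.0029 z 0.0018 -> 0.6256 0.1385
phi 25.3  y -0.0030 z 0.0015 -> 0.6271 0.1355
phi 21.3  y -0.0030 z 0.0013 -> 0.6284 0.1325
phi 17.3  y -0.0032 z 0.0011 -> 0.6295 0.1293
phi 13.3  y -0.0032 z 0.0009 -> 0.6304 0.1261
phi 9.3  y -0.0033 z 0.0007 -> 0.6311 0.1228
phi 5.3  y -0.0034 z 0.0004 -> 0.6315 0.1194
phi 1.3  y -0.0033 z 0.0002 -> 0.6317 0.1161
phi -2.7  y -0.0033 z -0.0000 -> 0.6317 0.1128
phi -6.7  y -0.0034 z -0.0003 -> 0.6314 0.1094
phi -10.7  y -0.0033 z -0.0005 -> 0.6309 0.1061
phi -14.7  y -0.0033 z -0.0008 -> 0.6301 0.1028
phi -18.7  y -0.0032 z -0.0009 -> 0.6292 0.0996
phi -22.7  y -0.0031 z -0.0012 -> 0.6280 0.0965
phi -26.7  y -0.0031 z -0.0014 -> 0.6266 0.0934
```

```bash
python3 -m creep '255 0 -0.0021 0.0026 0; 255 0 -0.0023 0.0025 0; 255 0 -0.0024 0.0023 0; 255 0 -0.0026 0.0021 0; 255 0.0002 -0.0027 0.0019 0'
```

```text
clock: 6.35
eef_pos: [0.624, 0.1419, 0.1891]
tool_rot: [0.707, 0.0, 0.707, 0.001]
contact_force: [-0.7, 5.3, 5.9]
finger_gap: 0.0195
```

```bash
python3 -m creep '255 0 -0.0029 0.0018 0; 255 0 -0.0030 0.0015 0; 255 0 -0.0030 0.0013 0; 255 0 -0.0032 0.0011 0; 255 0.0002 -0.0032 0.0009 0'
```

```text
clock: 6.85
eef_pos: [0.6308, 0.1262, 0.1889]
tool_rot: [0.708, 0.0, 0.707, 0.001]
contact_force: [-0.2, 5.5, 5.0]
finger_gap: 0.02
```

```bash
python3 -m creep '255 0 -0.0033 0.0007 0; 255 0 -0.0034 0.0004 0; 255 0 -0.0033 0.0002 0; 255 0 -0.0033 0 0; 255 0.0002 -0.0034 -0.0003 0'
```

```text
clock: 7.35
eef_pos: [0.6317, 0.1093, 0.1887]
tool_rot: [0.708, 0.0, 0.707, 0.0]
contact_force: [0.1, 4.8, 6.8]
finger_gap: 0.0199
```

```bash
python3 -m creep '255 0 -0.0033 -0.0005 0; 255 0 -0.0033 -0.0008 0; 255 0 -0.0032 -0.0009 0; 255 0 -0.0031 -0.0012 0; 255 0.0002 -0.0031 -0.0014 0'; python3 nx.py .5837 .1150 -26.7 -4 20
python3 -c "
from h import circ;import numpy as np
print(circ(np.array([[.5647,.1592],[.5801,.1631],[.5971,.1615],[.6123,.1541],[.624,.1419],[.6308,.1262],[.6317,.1093]])))"
```

```text
clock: 7.85
eef_pos: [0.6277, 0.0952, 0.1886]
tool_rot: [0.708, 0.002, 0.706, 0.002]
contact_force: [6.2, 16.1, 4.3]
finger_gap: 0.0197
phi -30.7  y -0.0029 z -0.0016 -> 0.6250 0.0905
phi -34.7  y -0.0029 z -0.0018 -> 0.6232 0.0876
phi -38.7  y -0.0026 z -0.0020 -> 0.6212 0.0850
phi -42.7  y -0.0026 z -0.0022 -> 0.6190 0.0824
phi -46.7  y -0.0024 z -0.0024 -> 0.6166 0.0800
phi -50.7  y -0.0022 z -0.0025 -> 0.6141 0.0778
phi -54.7  y -0.0020 z -0.0026 -> 0.6115 0.0758
phi -58.7  y -0.0018 z -0.0028 -> 0.6087 0.0740
phi -62.7  y -0.0017 z -0.0030 -> 0.6057 0.0723
phi -66.7  y -0.0014 z -0.0030 -> 0.6027 0.0709
phi -70.7  y -0.0012 z -0.0031 -> 0.5996 0.0697
phi -74.7  y -0.0010 z -0.0032 -> 0.5964 0.0687
phi -78.7  y -0.0008 z -0.0033 -> 0.5931 0.0679
phi -82.7  y -0.0005 z -0.0033 -> 0.5898 0.0674
phi -86.7  y -0.0004 z -0.0033 -> 0.5865 0.0670
phi -90.7  y -0.0000 z -0.0034 -> 0.5831 0.0670
phi -94.7  y 0.0001 z -0.0033 -> 0.5798 0.0671
phi -98.7  y 0.0004 z -0.0033 -> 0.5765 0.0675
phi -102.7  y 0.0006 z -0.0033 -> 0.5732 0.0681
phi -106.7  y 0.0009 z -0.0033 -> 0.5699 0.0690
(array([0.58406912, 0.11528275]), np.float64(0.04799723088385356))
```

```bash
python3 -m creep '255 0 -0.0010 -0.0005 0; 255 0 -0.0010 -0.0005 0; 255 0 -0.0010 -0.0005 0; 255 0 0 0 0; 255 0 0 0 0'
python3 - <<'E'
from h import *
c=cap("top","t5");cap("side","s5");s=status.get_state();print(s["eef_pos"],s["contact_force"],s["moment"])
E
```

```text
clock: 8.35
eef_pos: [0.6273, 0.0948, 0.1888]
tool_rot: [0.71, 0.003, 0.705, 0.004]
contact_force: [8.0, 17.1, 2.9]
finger_gap: 0.0196
[0.62730331 0.0948447  0.18882358] [ 8.26043396 18.22842811  1.21796613] [ 3.20617681 -1.25377006 -0.08890796]
```

View pics/t5.png

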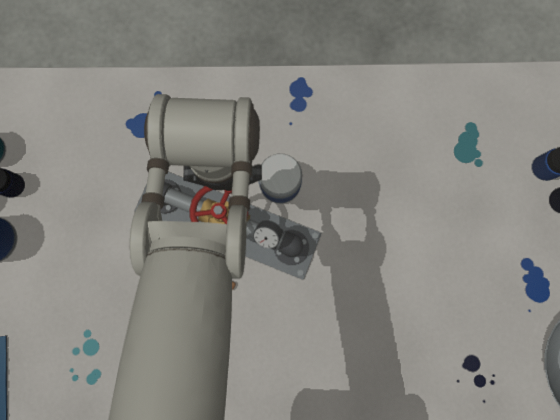

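View pics/s5.png

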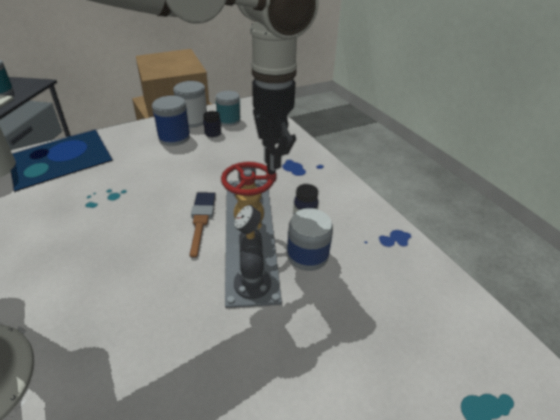

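```bash
cat > ang.py <<'E'
from h import *
from scipy.spatial.transform import Rotation as R
def pinch():
    s=status.get_state();q=s["tool_rot"];x=R.from_quat(q[[1,2,3,0]]).as_matrix()[:,0];p=s["eef_pos"]-bot.pinch_z*x
    d=p[:2]-np.array([.58407,.11528]);print("t%.2f"%s["clock"],"pinch",p.round(4),"r %.4f ang %.2f"%(np.linalg.norm(d),np.degrees(np.arctan2(d[1],d[0]))),"F",s["contact_force"].round(1),"tcp",s["eef_pos"].round(4), "axis",x.round(4))
if __name__=="__main__":pinch()
E
python3 ang.py; python3 -m creep '255 0 0.0010 0.0005 0; 255 0 0.0010 0.0005 0; 255 0 0.0010 0.0005 0; 255 0 0 0 0; 255 0 0 0 0';python3 ang.py
```

```text
t8.45 pinch [0.6272 0.0947 0.2075] r 0.0478 ang -25.55 F [ 8.3 18.2  1.2] tcp [0.6273 0.0948 0.1888] axis [ 0.0072  0.0092 -0.9999]
clock: 8.95
eef_pos: [0.6278, 0.0955, 0.1886]
tool_rot: [0.709, 0.001, 0.706, 0.002]
contact_force: [4.5, 10.5, 3.6]
finger_gap: 0.0199
t8.95 pinch [0.6277 0.0954 0.2073] r 0.0479 ang -24.45 F [ 4.5 10.5  3.6] tcp [0.6278 0.0955 0.1886] axis [ 0.004   0.0048 -1.    ]
```

```bash
python3 nx.py .5841 .1153 -24 12 30
```

```text
phi -12.0  y 0.0095 z 0.0031 -> 0.6311 0.1053
phi 0.0  y 0.0100 z 0.0010 -> 0.6321 0.1153
phi 12.0  y 0.0100 z -0.0010 -> 0.6311 0.1253
phi 24.0  y 0.0095 z -0.0031 -> 0.6280 0.1348
phi 36.0  y 0.0087 z -0.0050 -> 0.6230 0.1435
phi 48.0  y 0.0075 z -0.0067 -> 0.6163 0.1510
phi 60.0  y 0.0059 z -0.0082 -> 0.6081 0.1569
phi 72.0  y 0.0041 z -0.0091 -> 0.5990 0.1610
phi 84.0  y 0.0021 z -0.0098 -> 0.5892 0.1631
phi 96.0  y -0.0000 z -0.0101 -> 0.5791 0.1631
phi 108.0  y -0.0021 z -0.0098 -> 0.5693 0.1610
phi 120.0  y -0.0041 z -0.0092 -> 0.5601 0.1569
phi 132.0  y -0.0059 z -0.0081 -> 0.5520 0.1510
phi 144.0  y -0.0075 z -0.0067 -> 0.5453 0.1435
phi 156.0  y -0.0087 z -0.0050 -> 0.5403 0.1348
phi 168.0  y -0.0095 z -0.0031 -> 0.5372 0.1253
phi 180.0  y -0.0100 z -0.0011 -> 0.5361 0.1153
phi 192.0  y -0.0100 z 0.0011 -> 0.5372 0.1053
phi 204.0  y -0.0095 z 0.0031 -> 0.5403 0.0958
phi 216.0  y -0.0087 z 0.0050 -> 0.5453 0.0871
phi 228.0  y -0.0074 z 0.0067 -> 0.5520 0.0797
phi 240.0  y -0.0059 z 0.0081 -> 0.5601 0.0738
phi 252.0  y -0.0041 z 0.0092 -> 0.5693 0.0697
phi 264.0  y -0.0021 z 0.0098 -> 0.5791 0.0676
phi 276.0  y -0.0000 z 0.0101 -> 0.5892 0.0676
phi 288.0  y 0.0021 z 0.0098 -> 0.5990 0.0697
phi 300.0  y 0.0041 z 0.0091 -> 0.6081 0.0738
phi 312.0  y 0.0059 z 0.0082 -> 0.6163 0.0797
phi 324.0  y 0.0074 z 0.0067 -> 0.6230 0.0871
phi 336.0  y 0.0087 z 0.0050 -> 0.6280 0.0958
```

```bash
python3 -m creep '255 -0.0001 0.0119 0.0045 0; 255 -0.0001 0.0100 0.0010 0; 255 -0.0001 0.0100 -0.0010 0; 255 -0.0001 0.0095 -0.0031 0; 255 -0.0001 0.0087 -0.0050 0'; python3 ang.py
```

```text
clock: 9.45
eef_pos: [0.6246, 0.141, 0.1892]
tool_rot: [0.708, -0.001, 0.706, -0.002]
contact_force: [2.7, -4.6, 3.7]
finger_gap: 0.0195
t9.45 pinch [0.6245 0.141  0.2079] r 0.0479 ang 32.52 F [ 2.7 -4.6  3.7] tcp [0.6246 0.141  0.1892] axis [ 0.0038 -0.0044 -1.    ]
```

```bash
python3 -m creep '255 -0.0001 0.0075 -0.0067 0; 255 -0.0001 0.0059 -0.0082 0; 255 -0.0001 0.0041 -0.0091 0; 255 -0.0001 0.0021 -0.0098 0; 255 -0.0001 0 -0.0101 0'; python3 ang.py
```

```text
clock: 9.95
eef_pos: [0.5808, 0.1631, 0.1898]
tool_rot: [0.709, 0.0, 0.705, 0.0]
contact_force: [5.5, 2.8, 3.7]
finger_gap: 0.02
t9.95 pinch [0.5807 0.1631 0.2085] r 0.0480 ang 94.03 F [5.5 2.8 3.7] tcp [0.5808 0.1631 0.1898] axis [ 5.8e-03  9.0e-04 -1.0e+00]
```

```bash
python3 -m creep '255 -0.0001 -0.0021 -0.0098 0; 255 -0.0001 -0.0041 -0.0092 0; 255 -0.0001 -0.0059 -0.0081 0; 255 -0.0001 -0.0075 -0.0067 0; 255 -0.0001 -0.0087 -0.0050 0'; python3 ang.py
```

```text
clock: 10.45
eef_pos: [0.5402, 0.1354, 0.19]
tool_rot: [0.708, 0.0, 0.707, 0.001]
contact_force: [0.1, 5.1, 5.8]
finger_gap: 0.0196
t10.45 pinch [0.5402 0.1353 0.2087] r 0.0483 ang 155.43 F [0.1 5.1 5.8] tcp [0.5402 0.1354 0.19  ] axis [ 0.0012  0.0021 -1.    ]
```

```bash
python3 -m creep '255 -0.0001 -0.0095 -0.0031 0; 255 -0.0001 -0.0100 -0.0011 0; 255 -0.0001 -0.0100 0.0011 0; 255 -0.0001 -0.0095 0.0031 0; 255 -0.0001 -0.0087 0.0050 0'; python3 ang.py
```

```text
clock: 10.95
eef_pos: [0.545, 0.0868, 0.1904]
tool_rot: [0.707, 0.0, 0.707, 0.0]
contact_force: [-0.7, 5.2, 5.8]
finger_gap: 0.0196
t10.95 pinch [0.545  0.0868 0.2091] r 0.0484 ang -143.90 F [-0.7  5.2  5.8] tcp [0.545  0.0868 0.1904] axis [-6.e-04  1.e-03 -1.e+00]
```

```bash
python3 -m creep '255 -0.0001 -0.0074 0.0067 0; 255 -0.0001 -0.0059 0.0081 0; 255 -0.0001 -0.0041 0.0092 0; 255 -0.0001 -0.0021 0.0098 0; 255 -0.0001 0 0.0101 0'; python3 ang.py
```

```text
clock: 11.45
eef_pos: [0.5886, 0.0672, 0.1908]
tool_rot: [0.706, 0.0, 0.708, 0.0]
contact_force: [-6.2, 4.7, 9.1]
finger_gap: 0.0196
t11.45 pinch [0.5887 0.0672 0.2095] r 0.0483 ang -84.52 F [-6.2  4.7  9.1] tcp [0.5886 0.0672 0.1908] axis [-2.4e-03  5.0e-04 -1.0e+00]
```

```bash
python3 -m creep '255 -0.0001 0.0021 0.0098 0; 255 -0.0001 0.0041 0.0091 0; 255 -0.0001 0.0059 0.0082 0; 255 -0.0001 0.0074 0.0067 0; 255 -0.0001 0.0087 0.0050 0'; python3 ang.py
```

```text
clock: 11.95
eef_pos: [0.6274, 0.0939, 0.1912]
tool_rot: [0.706, -0.001, 0.708, -0.001]
contact_force: [-6.1, -2.4, 8.2]
finger_gap: 0.0194
t11.95 pinch [0.6274 0.094  0.2099] r 0.0483 ang -26.19 F [-6.1 -2.4  8.2] tcp [0.6274 0.0939 0.1912] axis [-0.0029 -0.0033 -1.    ]
```

```bash
python3 -m creep '255 -0.0001 0.0095 0.0031 0; 255 -0.0001 0.0100 0.0010 0; 255 -0.0001 0.0100 -0.0010 0; 255 -0.0001 0.0095 -0.0031 0; 255 -0.0001 0.0087 -0.0050 0'; python3 ang.py
```

```text
clock: 12.45
eef_pos: [0.6246, 0.1409, 0.1922]
tool_rot: [0.708, -0.001, 0.706, -0.002]
contact_force: [2.8, -3.8, 3.9]
finger_gap: 0.0193
t12.45 pinch [0.6245 0.141  0.2109] r 0.0479 ang 32.49 F [ 2.8 -3.8  3.9] tcp [0.6246 0.1409 0.1922] axis [ 0.0039 -0.0044 -1.    ]
```

```bash
python3 -m creep '255 -0.0001 0.0075 -0.0067 0; 255 -0.0001 0.0059 -0.0082 0; 255 -0.0001 0.0041 -0.0091 0; 255 -0.0001 0.0021 -0.0098 0; 255 -0.0001 0 -0.0101 0'; python3 ang.py
```

```text
clock: 12.95
eef_pos: [0.5808, 0.1631, 0.1927]
tool_rot: [0.709, 0.0, 0.705, 0.0]
contact_force: [5.3, 3.4, 3.7]
finger_gap: 0.0194
t12.95 pinch [0.5807 0.1631 0.2114] r 0.0480 ang 94.08 F [5.3 3.4 3.7] tcp [0.5808 0.1631 0.1927] axis [ 5.6e-03  9.0e-04 -1.0e+00]
```

```bash
python3 -m creep '255 -0.0001 -0.0021 -0.0098 0; 255 -0.0001 -0.0041 -0.0092 0; 255 -0.0001 -0.0059 -0.0081 0; 255 -0.0001 -0.0075 -0.0067 0; 255 -0.0001 -0.0087 -0.0050 0'; python3 ang.py
```

```text
clock: 13.45
eef_pos: [0.5402, 0.1354, 0.193]
tool_rot: [0.708, 0.0, 0.707, 0.001]
contact_force: [0.2, 5.4, 6.2]
finger_gap: 0.0197
t13.45 pinch [0.5402 0.1354 0.2117] r 0.0482 ang 155.41 F [0.2 5.4 6.2] tcp [0.5402 0.1354 0.193 ] axis [ 0.0013  0.0022 -1.    ]
```

```bash
python3 -m creep '255 -0.0001 -0.0095 -0.0031 0; 255 -0.0001 -0.0100 -0.0011 0; 255 -0.0001 -0.0100 0.0011 0; 255 -0.0001 -0.0095 0.0031 0; 255 -0.0001 -0.0087 0.0050 0'; python3 ang.py
```

```text
clock: 13.95
eef_pos: [0.545, 0.0868, 0.1934]
tool_rot: [0.707, 0.0, 0.707, 0.0]
contact_force: [-1.1, 5.2, 6.0]
finger_gap: 0.0192
t13.95 pinch [0.545  0.0868 0.2121] r 0.0484 ang -143.89 F [-1.1  5.2  6. ] tcp [0.545  0.0868 0.1934] axis [-6.e-04  9.e-04 -1.e+00]
```

```bash
python3 -m creep '255 -0.0001 -0.0074 0.0067 0; 255 -0.0001 -0.0059 0.0081 0; 255 -0.0001 -0.0041 0.0092 0; 255 -0.0001 -0.0021 0.0098 0; 255 -0.0001 0 0.0101 0'; python3 ang.py
```

```text
clock: 14.45
eef_pos: [0.5886, 0.0672, 0.1938]
tool_rot: [0.706, 0.0, 0.708, 0.0]
contact_force: [-5.4, 3.4, 9.1]
finger_gap: 0.0196
t14.45 pinch [0.5887 0.0672 0.2125] r 0.0483 ang -84.55 F [-5.4  3.4  9.1] tcp [0.5886 0.0672 0.1938] axis [-2.5e-03  5.0e-04 -1.0e+00]
```

```bash
python3 -m creep '255 -0.0001 0.0021 0.0098 0; 255 -0.0001 0.0041 0.0091 0; 255 -0.0001 0.0059 0.0082 0; 255 -0.0001 0.0074 0.0067 0; 255 -0.0001 0.0087 0.0050 0'; python3 ang.py;  python3 -m creep '255 0 0 0 0; 255 0 0 0 0; 255 0 0 0 0; 255 0 0 0 0; 255 0 0 0 0'; python3 ang.py
```

```text
clock: 14.95
eef_pos: [0.6274, 0.0939, 0.1942]
tool_rot: [0.706, -0.001, 0.708, -0.001]
contact_force: [-5.9, -2.8, 9.2]
finger_gap: 0.0193
t14.95 pinch [0.6274 0.094  0.2129] r 0.0483 ang -26.18 F [-5.9 -2.8  9.2] tcp [0.6274 0.0939 0.1942] axis [-0.0029 -0.0033 -1.    ]
clock: 15.45
eef_pos: [0.6278, 0.0951, 0.1944]
tool_rot: [0.707, -0.0, 0.707, -0.0]
contact_force: [-1.6, 1.7, 6.9]
finger_gap: 0.0198
t15.45 pinch [0.6278 0.0951 0.2131] r 0.0481 ang -24.78 F [-1.6  1.7  6.9] tcp [0.6278 0.0951 0.1944] axis [-5.e-04 -7.e-04 -1.e+00]
```

```bash
python3 -m creep '255 0 0.0006 0.0003 0; 255 0 0.0006 0.0003 0; 255 0 0.0006 0.0002 0; 255 0 0 0 0; 255 0 0 0 0'; python3 ang.py;  python3 -m creep '255 0 0 0 0; 255 0 0 0 0; 255 0 0 0 0; 255 0 0 0 0; 255 0 0 0 0'; python3 ang.py
```

```text
clock: 15.95
eef_pos: [0.6281, 0.0956, 0.1943]
tool_rot: [0.706, -0.001, 0.708, -0.001]
contact_force: [-4.1, -1.6, 8.5]
finger_gap: 0.0195
t15.95 pinch [0.6281 0.0956 0.213 ] r 0.0482 ang -24.03 F [-4.1 -1.6  8.5] tcp [0.6281 0.0956 0.1943] axis [-0.0022 -0.0031 -1.    ]
clock: 16.45
eef_pos: [0.6281, 0.0956, 0.1943]
tool_rot: [0.706, -0.001, 0.708, -0.001]
contact_force: [-3.2, -2.1, 8.1]
finger_gap: 0.0196
t16.45 pinch [0.6281 0.0957 0.213 ] r 0.0482 ang -24.01 F [-3.2 -2.1  8.1] tcp [0.6281 0.0956 0.1943] axis [-0.0021 -0.0031 -1.    ]
```

```bash
python3 -m creep '255 0 0.0004 0.0002 0; 255 0 0.0004 0.0002 0; 255 0 0.0003 0.0001 0; 255 0 0 0 0; 255 0 0 0 0'; python3 ang.py;  python3 -m creep '255 0 0 0 0; 255 0 0 0 0; 255 0 0 0 0; 255 0 0 0 0; 255 0 0 0 0'; python3 ang.py
```

```text
clock: 16.95
eef_pos: [0.6286, 0.0966, 0.1943]
tool_rot: [0.706, -0.001, 0.708, -0.001]
contact_force: [-4.2, -2.4, 8.8]
finger_gap: 0.0198
t16.95 pinch [0.6286 0.0966 0.213 ] r 0.0483 ang -22.73 F [-4.2 -2.4  8.8] tcp [0.6286 0.0966 0.1943] axis [-0.0022 -0.0033 -1.    ]
clock: 17.45
eef_pos: [0.6285, 0.0966, 0.1943]
tool_rot: [0.706, -0.001, 0.708, -0.001]
contact_force: [-4.8, -2.0, 8.6]
finger_gap: 0.0196
t17.45 pinch [0.6286 0.0966 0.213 ] r 0.0483 ang -22.73 F [-4.8 -2.   8.6] tcp [0.6285 0.0966 0.1943] axis [-0.0023 -0.0033 -1.    ]
```

```bash
python3 - <<'E'
from h import *
t=cap("top","t9");s=cap("side","s9")
a=cv2.imread("pics/s5.png")[150:215,210:300];b=cv2.imread("pics/s9.png")[150:215,210:300]
c=cv2.imread("pics/t5.png")[175:245,180:250];d=cv2.imread("pics/t9.png")[175:245,180:250]
f=lambda i,k:cv2.resize(i,None,fx=k,fy=k,interpolation=cv2.INTER_CUBIC)
cv2.imwrite("pics/cmp.png",np.vstack([np.hstack([f(a,4),f(b,4)]),np.hstack([cv2.resize(f(c,4),(360,300)),cv2.resize(f(d,4),(360,300))])]))
for n,i in(("top",t),("side",s)):
    o=cv2.imread(f"pics/{n}0.png").astype(int);print(n,)
E
python3 ang.py
```

```text
top
side
t17.55 pinch [0.6286 0.0967 0.213 ] r 0.0482 ang -22.71 F [-4.  -2.   8.6] tcp [0.6285 0.0966 0.1943] axis [-0.0023 -0.0033 -1.    ]
```

View pics/cmp.png

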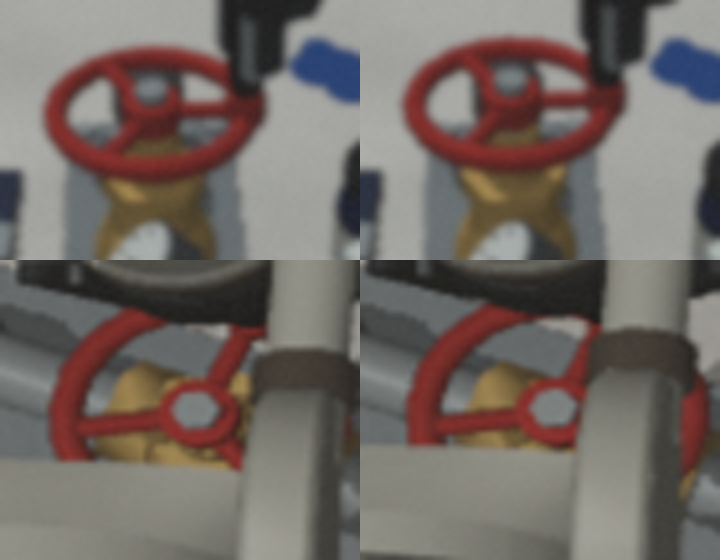

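View pics/s9.png

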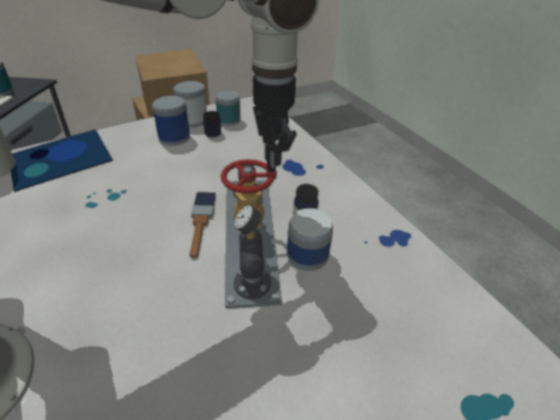

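Run:
```python
from h import *
c=cap("top")
def spoke(img,z,cols,seed,hw=4):
    h=cv2.cvtColor(img,cv2.COLOR_BGR2HSV);P=[]
    red=img[...,2].astype(float)-img[...,:2].max(2)
    y=seed
    for x in cols:
        ys=np.arange(int(round(y))-hw,int(round(y))+hw+1);w=np.clip(red[ys,x]-25,0,None)
        if w.sum()>0: y2=(w*ys).sum()/w.sum();P.append([x,y2])
    P=np.array(P);W=plane(c,P,z)
    # direction
    d=np.polyfit(W[:,1],W[:,0],1); return P[:,1].round(1),np.degrees(np.arctan(d[0]))
for f,z in(("t5",.16),("t9",.166)):
    print(f,spoke(cv2.imread(f"pics/{f}.png"),z,range(199,211),212.5 if f=="t5" else 212.8))
```

```text
t5 (array([213.3, 213.1, 213. , 212.8, 212.7, 212.6, 212.5, 212.3, 212.2,
       212.1, 211.9, 211.4]), np.float64(-7.7435642121863495))
t9 (array([212.8, 212.7, 212.5, 212.3, 212.2, 212. , 211.9, 211.8, 211.7,
       211.6, 211.4, 210.9]), np.float64(-8.087922740444084))
```

```bash
python3 - <<'E'
from cell import job_done
print(job_done())
E
python3 ang.py
```

```text
the job is handed in; nothing more can be done
None
the job is handed in; nothing more can be done
```

I wound the wheel clockwise about 197° to the stop, then opened it two full turns (720°). I handed it in with the gripper still holding the handle, at about 17.6 s of the 64 s allowed.

- **Stop:** about 20 N of push at the handle, against about 4 N of stem friction, moved it only about 0.5 mm further. The pad and arm give under load, so I worked back to the unloaded handle angle at the stop, about −23.0°.
- **Two turns:** the handle came back to about −23.2° after allowing for load. As a separate check, the spoke direction in the top camera agreed with the shut picture to 0.3°. The tool rose 5.7 mm where 6 mm was expected.
- **Hold and surroundings:** the wheel stayed still for the last 0.6 s before hand-in, with about 4 N left at the handle. The highest wrist force I read was about 20 N. In the last side picture the tin, jar and brush look where they were; I judged that by eye and did not measure it.
- **Disagreement:** before the grasp, the wrist camera put the handle about 4 mm further out in x than the top and side cameras did. I gripped between the two and the grip held throughout.

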